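Reset the thawing timer through its covered well

ROBOT

A 6-joint arm with a two-finger parallel gripper is mounted at the origin on the work surface. World frame = base frame: x ahead of the robot, y to its left, z up, the work surface at z = 0. Lengths are in mm, angles in rad, forces in N, time in s.
With the tool pointing down it reaches from about 350 to 875 mm from the base axis. Payload 4.2 kg.
Tool frame: the origin (TCP) lies on the mounting face of the last link; the fingertips stand 173 mm ahead of it and the grasp point (between the pads) lies grip_point_offset ahead of it (grip_point_offset is the distance from the TCP to the grasp point, in mm); z points along the fingers, y is the line along which they close (so a half turn about z gives the same grasp; the last joint's range is limited). The gripper opens to 85 mm and grips with 20 to 120 N. Pads are 22 mm wide; open, the fingers measure 114 mm over their backs; the gripper's body (76 mm by 85 mm) begins 54 mm behind the grasp point. The pads swing forward as they close: fully open they stand 13 mm farther back than shut.
Start: joints at [-0.947, 0.385, 0.008, 0, -1.194, -0.259], TCP at [222.991, -583.845, 404.712] pointing down, gripper open.
Joint ranges: [-3.14, 3.14], [-1.21, 2.06], [-1.07, 1.41], [-3.16, 2.05], [-2.99, -0.16], [-3.1, 3.1]. Speed limits (rad/s): [2.79, 2.79, 3.14, 3.14, 3.14, 3.14].

INTERFACE

Orientations are given as a unit quaternion [x, y, z, w].
In Python, from bench import read_state, get_image, job_done, recognise, place_of, grip_point_offset gives the robot as it stands. The module is installed in compiled form; this text tells all that it offers.
- The arm moves only by the tool carry_out, never from a script. Its arguments are lists of equal length, an entry for each row: "slide": the shift along the tool's x, y, z in m, a list of three; "roll": the turn about the tool's z in degrees; "claw": the finger opening in m, from 0 to 0.0854. A call has 1 to 8 rows; each row is the pose to reach, as a shift and turn from the pose commanded when the call began, along the tool's axes at that moment; what a row does not reach only later rows make up. A row lasts 1/8 s, in which the tool goes at most 62.5 mm and 10.7 degrees, less where a joint would pass 70% of its speed; a pose out of reach is approached as far as the arm can. A call with a gripper value outside its range is refused whole. The fingers move at their own pace and stop on an object; the grip force is fixed at half the most. Time passes only in rows, so rows that repeat a pose let the fingers close. It gives the time, the measured TCP pose, the force, the opening and the grip force at its end, in the units of the state.
- read_state(): the state, without advancing time (a new reading comes with each control period).
- get_image(name): name is "side" or "top"; returns a dict with "img" (480x640x3 uint8, red, green, blue), "z_map" (480x640 float32, mm along the optical axis (not along the pixel's ray), 0 where there is no reading), "mtx" (3x3 intrinsics, pixels), "k1" (the pictures are not rectified: a ray, as slopes to the right and down, at radius r is drawn at 1 + k1 r^2 times it, then the intrinsics apply), "world_from_camera" (4x4, takes a point from camera to world coordinates). Camera axes: x right, y up, looking along -z (the intrinsics and any distortion apply to the point x, -y, -z); pixel columns grow to the right and rows downward; lengths in mm; the calibration is good to about 2 mm. A picture is of the moment at which its call begins.
- job_done(): hands the job in; it is judged then, once.
Trained networks look in a picture, given as the dict that the camera call returned (one of the last four; its "shot" number tells which), for a name from the list of things; names that differ only in an ending like _2 or _b are one class to them, and where a whole thing is asked for, a point or a joint stands for the part that bears it (a point fixed in the world has none). Each returns a list of dicts, best first, with "conf" (0 to 1); they miss things now and then, are a little off and sometimes report something else, mostly with a low value. They report only what shows in the picture. A call takes as long as a camera call.
- recognise(picture, thing): "at" ([column, row] in pixels, amid what is visible of it).
- place_of(picture, thing): "at" ([column, row] in pixels: a listed point, or the origin of a listed thing).
The state is a dict: "clock": time; "joints": joint angles; "joint_vel": joint speeds; "joint_efforts": joint torques, N m; "position": TCP position; "ee_rot": TCP orientation; "contact_force": force on the tool from outside, world axes, zero at the start; "wrist_torque": the same for the moment, N m; "gripper_width": finger opening in mm; "grasp_force": force on a finger pad.
Only numpy, scipy, OpenCV 4.12 (cv2) and the standard library are available. Lean on these libraries where they do the work, as an engineer would, in place of code of your own. Each camera call takes 0.05 s, during which the arm holds its last target. There are 200 camera calls.

TASK

On the milk-bank bench stand two white units with the same case; the thawing timer is the one with a display and a six-key pad, the other one has a round dial. With a fingertip, push the timer's sliding cover fully aside, reach into the well beneath it and hold the sunken reset key fully down for two seconds, then let the key go and push the cover fully shut again. Only touch and push: leave the timer standing where it is, and do not disturb the dial unit or the milk bottles.

Things in the scene. Friction and masses are not known exactly. Their poses are not given: they have to be found in the camera images.
- timer: thawing timer, loose on the table, 1.8 kg, white case 150 (x) x 190 (y) x 60 mm high on a grey base, flat deck on top with a display and six-key pad along its +x edge (nothing there rises over 5 mm); origin at the centre of its underside; in the unit's frame (z up): square well 46 x 46 mm, centre at x -25, y -45 mm, walls vertical, mouth at the deck, 60 mm above the table; two cover rails 5 mm high, 5 mm wide, run along y at x = -59 and x = +9 mm
- timer_well (a point): centre of the mouth of the timer's well, level with the deck (60 mm above the table); axes as the timer's
- timer_key_top (a point): centre of the top face of the timer's sunken reset key: an upright grey cylinder 24 mm across in the middle of the well; its top lies 22 mm below the deck when up and moves down with it; the well's floor is 12 mm below the key's top when up (6 mm below it when fully pressed)
- timer_key (a joint): travel of the reset key: 0 up, 0.006 m fully pressed; springs back; about 0.7 N starts it and 5 N holds it fully down
- timer_cover_tab (a point): centre of the top of the upright tab on the timer's steel sliding cover. The tab is 34 mm (timer x) by 6 mm (timer y), 18 mm tall, on the middle of a cover plate 62 (x) x 60 (y) x 4 mm that lies on the deck; tab top 22.5 mm above the deck, plate top 4.5 mm above it
- timer_cover (a joint): travel of the cover along the timer's +y axis: 0 fully shut (centred over the well), 0.066 m fully aside against its stop; from about 0.055 m the well is wholly clear; it starts 0 to 0.012 m open, slides with about 1.2 N of friction and stays where it is left
- heater: the dial unit: same case, cover, well and key as the timer, but with a round dial (42 mm across, 10 mm high) and no display; loose, to be left alone; origin at the centre of its underside
- heater_key (a joint): travel of the dial unit's key: 0 up, 0.006 m pressed
- heater_cover (a joint): travel of the dial unit's cover: 0 shut, 0.066 m aside
- bottle0: milk bottle, loose, waisted, 52 mm across, 94 mm tall with a white cap, 130 g, stands between the two units; origin at the centre of its underside
- bottle1: milk bottle, loose, waisted, 52 mm across, 94 mm tall with a white cap, 130 g, stands between the two units, farther from the robot; origin at the centre of its underside
- bottle2: milk bottle, loose, waisted, 52 mm across, 94 mm tall with a white cap, 130 g, stands beyond the left unit, on the far side from the robot; origin at the centre of its underside
- bottle3: milk bottle, loose, waisted, 52 mm across, 94 mm tall with a white cap, 130 g, stands beyond the right unit, on the far side from the robot; origin at the centre of its underside

How it is judged (in metres and radians):
On the way, in this order (a step that is already met when the one before it is completed fails the run):
1. the cover is pushed aside, clear of the well (value of joint timer_cover above 0.055 m), for 0.1 s.
2. the reset key is held down in its well (value of joint timer_key above 0.0045 m), for 1.6 s.
3. the key is let go (value of joint timer_key below 0.0015 m), for 0.1 s.
4. the cover is pushed shut (value of joint timer_cover below 0.005 m), for 0.1 s.
At the end, for the whole second after the job is handed in: the timer's cover is shut (within 5 mm of its stop), its key is up (within 1.5 mm), the timer stands flat within 30 mm of where it stood and is at rest; the dial unit and all four bottles stand within 30 mm of where they were, upright (value of joint timer_cover below 0.005 m and value of joint each of timer_key, heater_key below 0.0015 m and angle between timer's own z axis and vertical below 0.05 rad and distance of each of timer, heater, bottle0, bottle1, bottle2, bottle3 from where it was at the start of the episode below 0.03 m and linear speed of timer below 0.01 m/s and angle between each of bottle0, bottle1, bottle2, bottle3's own z axis and vertical below 0.1 rad); the robot touches nothing.
It fails at once if the timer is lifted, tipped or shoved more than 30 mm (height (world z) of timer above 0.012 m or angle between timer's own z axis and vertical above 0.12 rad or distance of timer from where it was at the start of the episode above 0.03 m).
It fails at once if the dial unit's key is pressed, its cover moved over, or it is shoved or lifted (value of joint heater_key above 0.003 m or value of joint heater_cover above 0.025 m or distance of heater from where it was at the start of the episode above 0.03 m or height (world z) of heater above 0.012 m).
It fails at once if a bottle is lifted, shoved more than 30 mm or tipped (distance of any of bottle0, bottle1, bottle2, bottle3 from where it was at the start of the episode above 0.03 m or angle between any of bottle0, bottle1, bottle2, bottle3's own z axis and vertical above 0.4 rad).
It also fails if it takes over 51 s, if anything falls off the work surface, if the arm or the gripper's body presses on something with over 40 N, if the wrist force passes 120 N, or if a joint passes its speed limit or range.

## Working session

There is one attempt and no reset: what is moved stays moved. The work goes in short steps, Python scripts to look and compute and a tool call to move; the robot and the scene stay as the last step left them, time stands still between calls to the robot, and variables do not carry over. Pictures are saved under pics/ and viewed, at most 10 in all, crops included, and the job is handed in when it is done.

Besides the shell and the picture viewer there is one more tool, called after "Emit:" by a JSON object that holds its "api" and its "payload", one argument or row to a line. carry_out: Moves the arm, as the interface text tells. Its arguments: {"type":"object","properties":{"slide":{"type":"array"},"roll":{"type":"array"},"claw":{"type":"array"}},"required":["slide","roll","claw"]}

```bash
mkdir -p pics
cat > h.py <<'E'
import numpy as np, cv2
from bench import *
def ray(p,uv):
    K=np.array(p["mtx"],float);k=p["k1"]
    d=np.array([(uv[0]-K[0,2])/K[0,0],(uv[1]-K[1,2])/K[1,1]]);s=d.copy()
    for _ in range(30): s=d/(1+k*(s@s))
    return s
def at_depth(p,uv,z):
    s=ray(p,uv);T=np.array(p["world_from_camera"])
    return (T@[s[0]*z,-s[1]*z,-z,1])[:3]
def at_height(p,uv,h):
    s=ray(p,uv);T=np.array(p["world_from_camera"])
    d=T[:3,:3]@[s[0],-s[1],-1];o=T[:3,3]
    return o+d*(h-o[2])/d[2]
def zm(p,uv):
    c,r=int(round(uv[0])),int(round(uv[1]))
    w=p["z_map"][max(r-2,0):r+3,max(c-2,0):c+3];w=w[w>0]
    return float(np.median(w)) if w.size else 0
def save(p,n): cv2.imwrite(f"pics/{n}.png",cv2.cvtColor(p["img"],cv2.COLOR_RGB2BGR))
E
python3 - <<'E'
from h import *
np.set_printoptions(precision=1,suppress=True)
s=read_state();print(s["position"],s["ee_rot"],grip_point_offset,s["clock"])
for n in("top","side"):
    p=get_image(n);save(p,n+"0")
    print(n,np.array(p["world_from_camera"]),p["mtx"],p["k1"])
    for t,h in(("timer",0),("timer_well",60),("timer_cover_tab",82.5),("heater",0),("bottle0",0),("bottle1",0),("bottle2",0),("bottle3",0)):
        for d in place_of(p,t)[:2]:
            print(t,round(d["conf"],2),np.array(d["at"]),"H",at_height(p,d["at"],h),"D",at_depth(p,d["at"],zm(p,d["at"])))
E
```

```text
[ 222.9 -583.7  403.6] [-0.2  1.   0.  -0. ] 154.70000000000002 0.0
top [[   0.     1.    -0.1  466.7]
 [  -1.     0.     0.   -26.6]
 [   0.     0.1    1.  1012.6]
 [   0.     0.     0.     1. ]] [[602.1   0.  311.6]
 [  0.  602.1 246.1]
 [  0.    0.    1. ]] -8.895956845212223e-05
timer 0.62 [394.4 289. ] H [ 527.3 -176.9    0. ] D [ 523.7 -168.1   59.4]
timer_well 0.83 [429.5 303.4] H [ 502.4 -223.7   60. ] D [ 501.7 -219.5   80.4]
timer_well 0.64 [288.3 316.9] H [475.6  -1.4  60. ] D [475.3  -2.3  92.9]
timer_cover_tab 0.56 [433.  304.3] H [ 500.3 -224.5   82.5] D [ 500.4 -225.1   79.5]
heater 0.86 [185.1 286.8] H [521.9 174.6   0. ] D [518.4 161.9  63.7]
bottle0 0.85 [263.9 191.1] H [689.1  48.4   0. ] D [669.5  41.8  89.2]
bottle0 0.73 [431.8 300.5] H [ 509.6 -240.     0. ] D [ 506.2 -222.9   81.2]
bottle1 0.85 [263.9 191.1] H [689.1  48.4   0. ] D [669.5  41.8  89.2]
bottle1 0.73 [431.8 300.5] H [ 509.6 -240.     0. ] D [ 506.2 -222.9   81.2]
bottle2 0.85 [263.9 191.1] H [689.1  48.4   0. ] D [669.5  41.8  89.2]
bottle2 0.73 [431.8 300.5] H [ 509.6 -240.     0. ] D [ 506.2 -22
[... 563 characters left out ...]
 H [ 496.3 -228.1   82.5] D [ 499.1 -226.    79.4]
heater 0.81 [240.8 234.7] H [523.1 179.6   0. ] D [474.1  97.1  59.4]
bottle0 0.93 [325.5 259.9] H [592.9  -7.3   0. ] D [572.1 -29.3  21.5]
bottle0 0.92 [390.6 258.9] H [688.3 -90.    0. ] D [ 669.5 -104.    16.3]
bottle1 0.93 [325.5 259.9] H [592.9  -7.3   0. ] D [572.1 -29.3  21.5]
bottle1 0.92 [390.6 258.9] H [688.3 -90.    0. ] D [ 669.5 -104.    16.3]
bottle2 0.93 [325.5 259.9] H [592.9  -7.3   0. ] D [572.1 -29.3  21.5]
bottle2 0.92 [390.6 258.9] H [688.3 -90.    0. ] D [ 669.5 -104.    16.3]
bottle3 0.93 [325.5 259.9] H [592.9  -7.3   0. ] D [572.1 -29.3  21.5]
bottle3 0.92 [390.6 258.9] H [688.3 -90.    0. ] D [ 669.5 -104.    16.3]
```

View pics/top0.png

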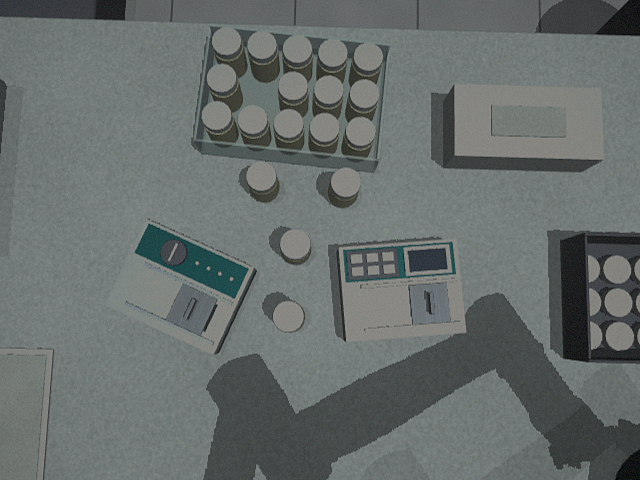

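View pics/side0.png

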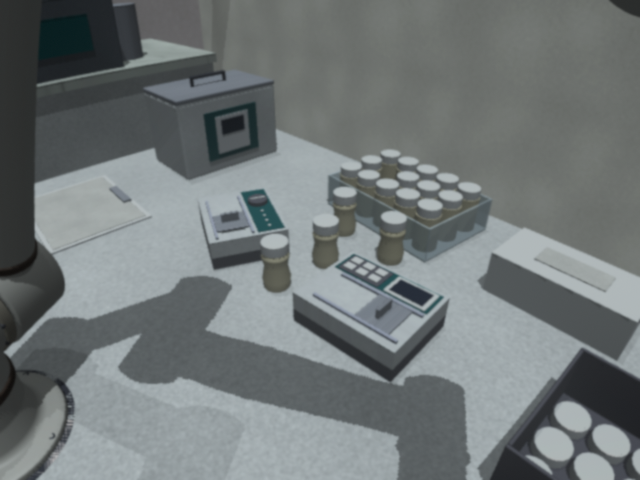

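The top view shows the timer on the right (display ≈(430,260), cover and tab ≈(430,303)) and the dial unit on the left (dial ≈(173,252)). Loose bottles stand at ≈(288,316), (295,246), (262,178) and (344,184). The side view agrees: the timer's tab is at ≈(383,308). Next I'll measure the timer's yaw and tab.

```bash
cat > m.py <<'E'
from h import *
from scipy.spatial.transform import Rotation as R
np.set_printoptions(precision=1,suppress=True)
def cloud(p,c0,c1,r0,r1):
    out=[]
    for r in range(r0,r1):
        for c in range(c0,c1):
            z=p["z_map"][r,c]
            if z>0: out.append(at_depth(p,(c,r),z))
    return np.array(out)
E
python3 - <<'E'
from m import *
s=read_state();Rm=R.from_quat(s["ee_rot"]).as_matrix();np.set_printoptions(precision=4,suppress=True);print(Rm);np.set_printoptions(precision=1,suppress=True)
p=get_image("top");P=cloud(p,325,480,225,350)
h=P[:,2];print("hist",np.histogram(h,bins=[-20,10,40,52,56,58,60,62,64,66,70,75,80,84,95])[0])
D=P[(h>54)&(h<90)];print("deck z",np.median(D[:,2]))
rect=cv2.minAreaRect(D[:,:2].astype(np.float32));print("rect",rect)
T=P[(h>73)&(h<95)];print("tab",len(T),T.mean(0),T.min(0),T.max(0))
E
```

```text
[[-0.9342 -0.3568 -0.    ]
 [-0.3568  0.9342  0.    ]
 [ 0.      0.     -1.    ]]
hist [7821  111   41  220 1540 3289 2915 1990 1030  221   13   36   59    7]
deck z 60.38608070000862
rect ((523.1238403320312, -179.65794372558594), (150.35557556152344, 190.9815673828125), 5.864995002746582)
tab 106 [ 502.2 -221.9   80.6] [ 485.4 -226.9   73.2] [ 517.8 -217.5   85.1]
```

Emit:
{"api": "carry_out", "payload": {
  "slide": [
    [-0.382,0.207,0.1],
    [-0.382,0.207,0.1],
    [-0.382,0.207,0.1],
    [-0.382,0.207,0.1],
    [-0.382,0.207,0.1],
    [-0.382,0.207,0.1],
    [-0.382,0.207,0.1],
    [-0.382,0.207,0.1]
  ],
  "roll": [15,15,15,15,15,15,15,15],
  "claw": [0,0,0,0,0,0,0,0]
}}

```text
clock: 1.95
position: [508.0, -251.5, 303.8]
ee_rot: [-0.054, 0.999, 0.0, -0.001]
contact_force: [-1.0, 0.1, -0.2]
gripper_width: 0.3
grasp_force: 0.0
```

Run:
```python
from m import *
p=get_image("side")
s=read_state();print(s["position"],s["contact_force"],s["clock"])
for d in place_of(p,"timer_cover_tab")[:1]: print(d["conf"],d["at"],at_height(p,d["at"],82.5))
c=p["img"][120:420,250:550];cv2.imwrite("pics/s1.png",cv2.cvtColor(cv2.resize(c,(600,600)),cv2.COLOR_RGB2BGR))
# tip: cloud near tool
P=cloud(p,250,500,120,400)
s=np.array(s["position"])
N=P[(np.hypot(P[:,0]-s[0],P[:,1]-s[1])<35)&(P[:,2]>95)]
F=N[N[:,2]<N[:,2].min()+30];print("tip z",np.percentile(N[:,2],[0,2,5]),F.min(0)-s,F.max(0)-s,len(F))
```

```text
[ 507.8 -251.9  303.9] [-0.1 -0.5 -0.2] 2.0
0.71 [382.9, 305.4] [ 497.8 -226.9   82.5]
tip z [128.6 139.2 146.6] [ -13.8  -14.6 -175.2] [   7.    13.4 -145.4] 353
```

View pics/s1.png

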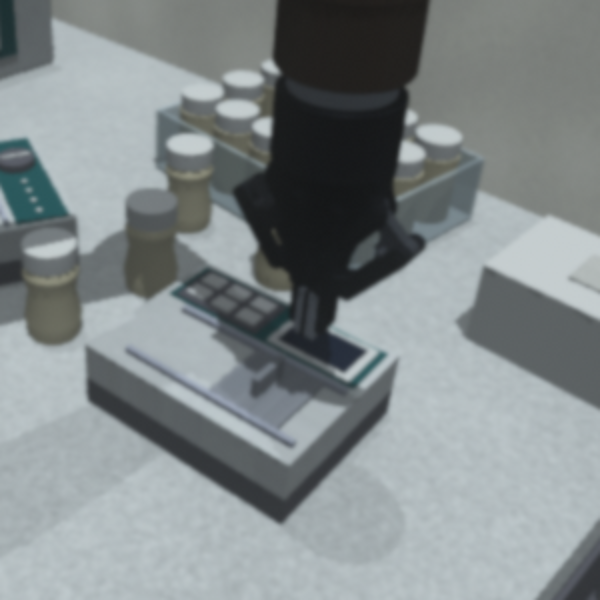

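The side view shows the closed fingertips above the timer, just behind the tab at crop ≈(265,375). The tip sits 174 mm below the TCP. I'll descend to 9 mm above the deck.

Emit:
{"api": "carry_out", "payload": {
  "slide": [
    [0.002,0,0.03],
    [0.002,0,0.05],
    [0.002,0,0.061],
    [0.002,0,0.061]
  ],
  "roll": [0,0,0,0],
  "claw": [0,0,0,0]
}}

```text
clock: 2.55
position: [503.5, -255.2, 243.5]
ee_rot: [-0.051, 0.999, 0.0, -0.0]
contact_force: [0.4, -0.2, 0.0]
gripper_width: -0.4
grasp_force: 0.0
```

Emit:
{"api": "carry_out", "payload": {
  "slide": [
    [0,0.006,0],
    [0,0.012,0],
    [0,0.018,0],
    [0,0.024,0],
    [0,0.03,0],
    [0,0.036,0],
    [0,0.042,0],
    [0,0.042,0]
  ],
  "roll": [0,0,0,0,0,0,0,0],
  "claw": [0,0,0,0,0,0,0,0]
}}

```text
clock: 3.55
position: [499.4, -212.0, 243.5]
ee_rot: [-0.052, 0.999, 0.0, -0.0]
contact_force: [-0.3, 0.1, -0.1]
gripper_width: -0.1
grasp_force: 0.0
```

Emit:
{"api": "carry_out", "payload": {
  "slide": [
    [0,0.006,0],
    [0,0.012,0],
    [0,0.017,0],
    [0,0.021,0],
    [0,0.025,0],
    [0,0.028,0],
    [0,0.028,0]
  ],
  "roll": [0,0,0,0,0,0,0],
  "claw": [0,0,0,0,0,0,0]
}}

```text
clock: 4.42
position: [496.9, -184.5, 243.8]
ee_rot: [-0.052, 0.999, 0.0, 0.0]
contact_force: [0.3, 0.5, 0.1]
gripper_width: -0.1
grasp_force: 0.0
```

Run:
```python
from m import *
p=get_image("side")
s=read_state();print(s["position"],s["contact_force"],s["clock"])
for t,h in(("timer_cover_tab",82.5),("timer",0),("timer_well",60)):
  for d in place_of(p,t)[:1]: print(t,d["conf"],d["at"],at_height(p,d["at"],h))
c=p["img"][200:420,270:490];cv2.imwrite("pics/s2.png",cv2.cvtColor(cv2.resize(c,(600,600)),cv2.COLOR_RGB2BGR))
```

```text
[ 497.  -184.6  243.9] [-0.  -0.2  0.1] 4.475
timer_cover_tab 0.97 [351.1, 284.8] [ 497.9 -164.    82.5]
timer 0.59 [372.1, 321.1] [ 532.2 -182.7    0. ]
timer_well 0.61 [384.5, 318.6] [ 498.6 -231.6   60. ]
```

View pics/s2.png

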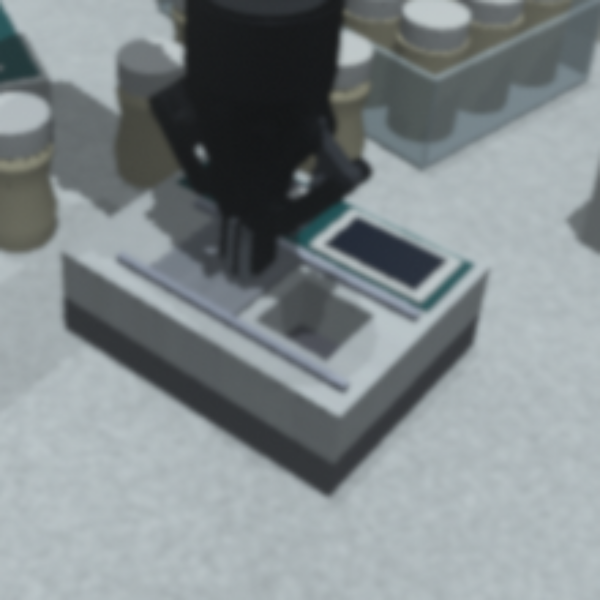

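The well is already wholly clear (crop ≈(310,315)), with the key visible in it and the tab in front of the finger. I'll push gently on to the stop.

Emit:
{"api": "carry_out", "payload": {
  "slide": [
    [0,0.002,0],
    [0,0.003,0],
    [0,0.004,0],
    [0,0.004,0]
  ],
  "roll": [0,0,0,0],
  "claw": [0,0,0,0]
}}

```text
clock: 5.12
position: [496.5, -180.7, 243.8]
ee_rot: [-0.052, 0.999, -0.0, 0.0]
contact_force: [-0.2, -1.6, 0.1]
gripper_width: 0.0
grasp_force: 0.4
```

Emit:
{"api": "carry_out", "payload": {
  "slide": [
    [0,0.001,0],
    [0,0.002,0],
    [0,0.002,0]
  ],
  "roll": [0,0,0],
  "claw": [0,0,0]
}}

```text
clock: 5.5
position: [496.3, -178.8, 243.8]
ee_rot: [-0.052, 0.999, -0.0, 0.0]
contact_force: [0.7, -2.4, -0.4]
gripper_width: 0.3
grasp_force: 0.8
```

Emit:
{"api": "carry_out", "payload": {
  "slide": [
    [0,-0.005,0],
    [0,-0.005,-0.04],
    [0,-0.005,-0.06],
    [0,-0.005,-0.06]
  ],
  "roll": [0,0,0,0],
  "claw": [0,0,0,0]
}}

```text
clock: 6.0
position: [496.9, -183.9, 305.0]
ee_rot: [-0.051, 0.999, -0.0, 0.002]
contact_force: [0.4, -0.4, 0.1]
gripper_width: 0.0
grasp_force: 0.0
```

Run:
```python
from m import *
p=get_image("side")
s=read_state();print(s["position"],s["contact_force"],s["clock"])
for t,h in(("timer_cover_tab",82.5),("timer",0),("timer_well",60),("timer_key_top",38)):
  for d in place_of(p,t)[:2]: print(t,d["conf"],d["at"],at_height(p,d["at"],h))
c=p["img"][240:400,290:450];cv2.imwrite("pics/s3.png",cv2.cvtColor(cv2.resize(c,(600,600),interpolation=cv2.INTER_CUBIC),cv2.COLOR_RGB2BGR))
q=get_image("top")
for t,h in(("timer_cover_tab",82.5),("timer_well",60),("timer_key_top",38)):
  for d in place_of(q,t)[:2]: print("top",t,d["conf"],d["at"],at_height(q,d["at"],h))
```

```text
[ 496.4 -183.8  303.7] [-0.  -0.4 -0.4] 6.05
timer_cover_tab 0.66 [349.1, 284.7] [ 495.9 -161.8   82.5]
timer 0.68 [370.1, 320.6] [ 530.7 -179.8    0. ]
timer 0.42 [349.8, 287.0] [568.2 -97.    0. ]
timer_well 0.82 [382.8, 317.3] [ 498.9 -228.1   60. ]
timer_key_top 0.39 [384.6, 328.2] [ 502.4 -230.9   38. ]
```

View pics/s3.png

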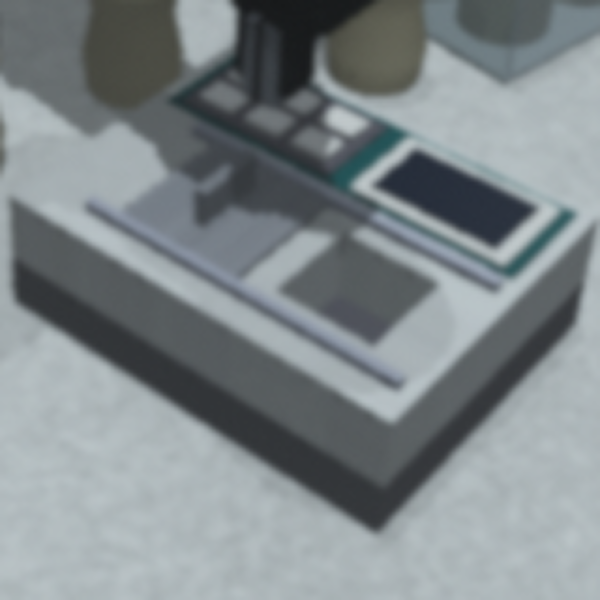

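The side view shows the well mouth with corners at crop (345,228), (438,285), (375,345) and (282,288). Its centre is pixel ≈(386,316), so world ≈(503,-228), which matches the rectangle fit. The cover is against its stop. I'll move over the well.

Emit:
{"api": "carry_out", "payload": {
  "slide": [
    [-0.0016,-0.0446,0],
    [-0.0016,-0.0446,0],
    [-0.0016,-0.0446,0.02],
    [-0.0016,-0.0446,0.04],
    [-0.0016,-0.0446,0.05],
    [-0.0016,-0.0446,0.05]
  ],
  "roll": [0,0,0,0,0,0],
  "claw": [0,0,0,0,0,0]
}}

```text
clock: 7.2
position: [502.8, -227.6, 253.1]
ee_rot: [-0.052, 0.999, 0.0, -0.001]
contact_force: [-0.2, -0.1, -0.4]
gripper_width: -0.3
grasp_force: 0.0
```

Run:
```python
from m import *
s=read_state();print(s["position"],s["contact_force"])
p=get_image("side")
c=p["img"][240:400,290:450];cv2.imwrite("pics/s4.png",cv2.cvtColor(cv2.resize(c,(600,600),interpolation=cv2.INTER_CUBIC),cv2.COLOR_RGB2BGR))
```

```text
[ 502.8 -227.6  253.1] [-0.2 -0.1 -0.4]
```

View pics/s4.png

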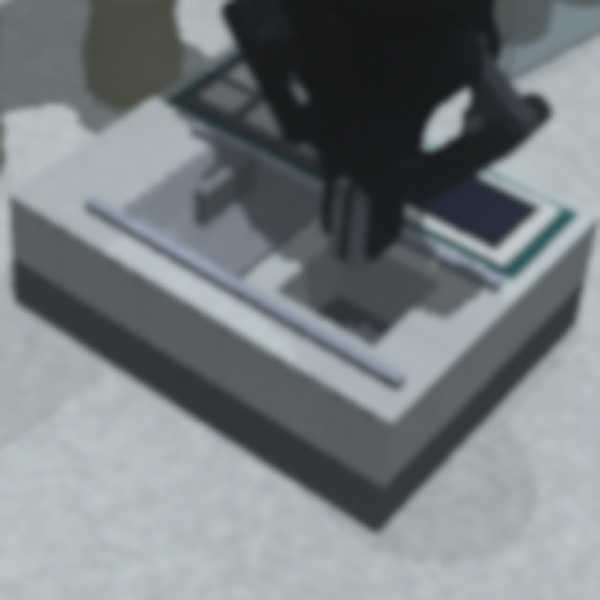

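The tip sits at crop ≈(358,255) and projects straight down to the well centre. I'll descend.

Emit:
{"api": "carry_out", "payload": {
  "slide": [
    [0,0,0.01],
    [0,0,0.02],
    [0,0,0.03],
    [0,0,0.036],
    [0,0,0.036]
  ],
  "roll": [0,0,0,0,0],
  "claw": [0,0,0,0,0]
}}

```text
clock: 7.88
position: [502.8, -228.0, 217.0]
ee_rot: [-0.051, 0.999, 0.0, -0.001]
contact_force: [-1.1, -0.2, -0.6]
gripper_width: -0.1
grasp_force: 0.0
```

Emit:
{"api": "carry_out", "payload": {
  "slide": [
    [0,0,0.002],
    [0,0,0.004],
    [0,0,0.006],
    [0,0,0.006]
  ],
  "roll": [0,0,0,0],
  "claw": [0,0,0,0]
}}

```text
clock: 8.38
position: [502.9, -228.0, 211.7]
ee_rot: [-0.051, 0.999, 0.0, -0.0]
contact_force: [-0.1, -0.3, 1.2]
gripper_width: 0.1
grasp_force: 0.0
```

Contact with the key. I'll press it in steps.

Emit:
{"api": "carry_out", "payload": {
  "slide": [
    [0,0,0.002],
    [0,0,0.004],
    [0,0,0.004]
  ],
  "roll": [0,0,0],
  "claw": [0,0,0]
}}

```text
clock: 8.75
position: [503.0, -228.0, 207.9]
ee_rot: [-0.052, 0.999, -0.0, 0.0]
contact_force: [-0.8, 1.3, 4.3]
gripper_width: 0.1
grasp_force: 1.6
```

Emit:
{"api": "carry_out", "payload": {
  "slide": [
    [0,0,0.001],
    [0,0,0.002],
    [0,0,0.002]
  ],
  "roll": [0,0,0],
  "claw": [0,0,0]
}}

```text
clock: 9.12
position: [503.0, -228.0, 205.9]
ee_rot: [-0.052, 0.999, -0.0, 0.0]
contact_force: [-1.2, 0.2, 5.0]
gripper_width: -0.1
grasp_force: 2.3
```

Emit:
{"api": "carry_out", "payload": {
  "slide": [
    [0,0,0.001],
    [0,0,0.001],
    [0,0,0.001],
    [0,0,0.001],
    [0,0,0.001],
    [0,0,0.001],
    [0,0,0.001],
    [0,0,0.001]
  ],
  "roll": [0,0,0,0,0,0,0,0],
  "claw": [0,0,0,0,0,0,0,0]
}}

```text
clock: 10.12
position: [503.0, -228.0, 205.4]
ee_rot: [-0.052, 0.999, -0.0, 0.0]
contact_force: [-1.6, 0.6, 7.5]
gripper_width: 0.1
grasp_force: 4.0
```

Emit:
{"api": "carry_out", "payload": {
  "slide": [
    [0,0,0.0005],
    [0,0,0.0005],
    [0,0,0.0005],
    [0,0,0.0005],
    [0,0,0.0005],
    [0,0,0.0005],
    [0,0,0.0005],
    [0,0,0.0005]
  ],
  "roll": [0,0,0,0,0,0,0,0],
  "claw": [0,0,0,0,0,0,0,0]
}}

```text
clock: 11.12
position: [503.0, -228.0, 205.3]
ee_rot: [-0.052, 0.999, -0.0, 0.0]
contact_force: [-3.8, 1.1, 10.2]
gripper_width: 0.3
grasp_force: 5.3
```

It's firmly bottomed at 10 N. I'll hold a little longer, then lift straight out.

Emit:
{"api": "carry_out", "payload": {
  "slide": [
    [0,0,0],
    [0,0,0],
    [0,0,0],
    [0,0,-0.01],
    [0,0,-0.03],
    [0,0,-0.06],
    [0,0,-0.085],
    [0,0,-0.085]
  ],
  "roll": [0,0,0,0,0,0,0,0],
  "claw": [0,0,0,0,0,0,0,0]
}}

```text
clock: 12.12
position: [503.3, -228.0, 290.8]
ee_rot: [-0.051, 0.999, -0.0, 0.002]
contact_force: [1.2, 0.5, -0.4]
gripper_width: -0.0
grasp_force: 0.0
```

Emit:
{"api": "carry_out", "payload": {
  "slide": [
    [0,0.05,0],
    [0,0.094,0],
    [0,0.094,0.01],
    [0,0.094,0.03],
    [0,0.094,0.047],
    [0,0.094,0.047]
  ],
  "roll": [0,0,0,0,0,0],
  "claw": [0,0,0,0,0,0]
}}

```text
clock: 12.88
position: [492.4, -135.0, 239.9]
ee_rot: [-0.051, 0.999, 0.0, -0.003]
contact_force: [0.2, 0.1, 0.3]
gripper_width: -0.5
grasp_force: 0.0
```

Run:
```python
from m import *
p=get_image("side");s=read_state();print(s["position"],s["contact_force"])
for t,h in(("timer_cover_tab",82.5),("timer_well",60)):
  for d in place_of(p,t)[:1]: print(t,d["conf"],d["at"],at_height(p,d["at"],h))
c=p["img"][220:400,270:450];cv2.imwrite("pics/s5.png",cv2.cvtColor(cv2.resize(c,(600,600),interpolation=cv2.INTER_CUBIC),cv2.COLOR_RGB2BGR))
```

```text
[ 492.9 -135.   241. ] [-0.6  0.2  0.1]
timer_cover_tab 0.67 [345.8, 283.2] [ 494.8 -155.9   82.5]
timer_well 0.65 [385.8, 317.5] [ 501.7 -231.3   60. ]
```

View pics/s5.png

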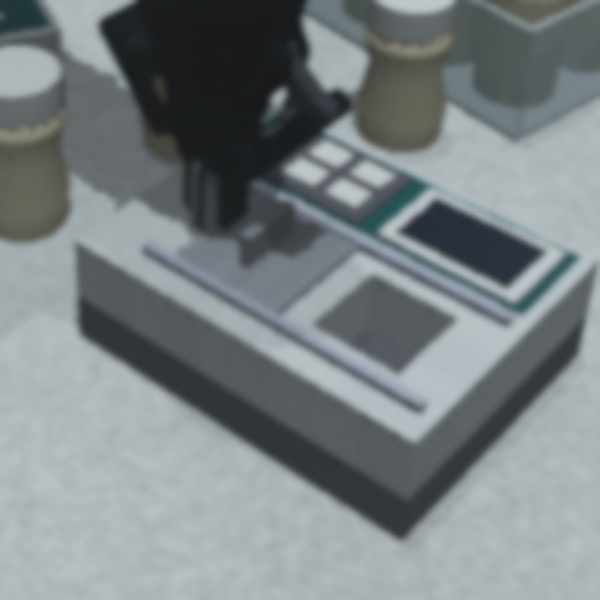

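The finger stands behind the tab (crop ≈(215,205), tab ≈(265,235)), with the cover still at its stop. I'll push it shut.

Emit:
{"api": "carry_out", "payload": {
  "slide": [
    [0,-0.005,-0.001],
    [0,-0.01,-0.001],
    [0,-0.015,-0.001],
    [0,-0.021,-0.001],
    [0,-0.027,-0.001],
    [0,-0.033,-0.001],
    [0,-0.039,-0.001],
    [0,-0.045,-0.001]
  ],
  "roll": [0,0,0,0,0,0,0,0],
  "claw": [0,0,0,0,0,0,0,0]
}}

```text
clock: 14.02
position: [497.9, -179.6, 243.2]
ee_rot: [-0.051, 0.999, -0.0, 0.0]
contact_force: [0.7, 1.7, 1.8]
gripper_width: -0.6
grasp_force: 0.7
```

Emit:
{"api": "carry_out", "payload": {
  "slide": [
    [0,-0.006,0],
    [0,-0.012,0],
    [0,-0.017,0],
    [0,-0.021,0],
    [0,-0.024,0],
    [0,-0.027,0],
    [0,-0.027,0]
  ],
  "roll": [0,0,0,0,0,0,0],
  "claw": [0,0,0,0,0,0,0]
}}

```text
clock: 14.9
position: [500.4, -206.3, 243.0]
ee_rot: [-0.051, 0.999, -0.0, -0.0]
contact_force: [-1.0, 0.2, -0.0]
gripper_width: 0.0
grasp_force: 0.0
```

Emit:
{"api": "carry_out", "payload": {
  "slide": [
    [0,-0.001,0],
    [0,-0.002,0],
    [0,-0.002,0]
  ],
  "roll": [0,0,0],
  "claw": [0,0,0]
}}

```text
clock: 15.28
position: [500.6, -208.1, 243.0]
ee_rot: [-0.051, 0.999, 0.0, -0.0]
contact_force: [-0.7, 1.0, 0.2]
gripper_width: 0.1
grasp_force: 0.4
```

Emit:
{"api": "carry_out", "payload": {
  "slide": [
    [0,-0.001,0],
    [0,-0.002,0],
    [0,-0.002,0]
  ],
  "roll": [0,0,0],
  "claw": [0,0,0]
}}

```text
clock: 15.65
position: [500.9, -210.1, 243.1]
ee_rot: [-0.051, 0.999, 0.0, -0.0]
contact_force: [-0.4, 1.2, 0.4]
gripper_width: -0.3
grasp_force: 0.5
```

Emit:
{"api": "carry_out", "payload": {
  "slide": [
    [0,-0.001,0],
    [0,-0.001,0],
    [0,-0.001,0]
  ],
  "roll": [0,0,0],
  "claw": [0,0,0]
}}

```text
clock: 16.02
position: [501.2, -211.1, 243.3]
ee_rot: [-0.052, 0.999, -0.0, 0.0]
contact_force: [-0.7, 1.0, 0.4]
gripper_width: -0.0
grasp_force: 0.4
```

Emit:
{"api": "carry_out", "payload": {
  "slide": [
    [0,-0.001,0],
    [0,-0.002,0],
    [0,-0.002,0]
  ],
  "roll": [0,0,0],
  "claw": [0,0,0]
}}

```text
clock: 16.4
position: [501.3, -212.1, 243.2]
ee_rot: [-0.051, 0.999, 0.001, -0.0]
contact_force: [-0.6, 7.6, 1.3]
gripper_width: -0.0
grasp_force: 3.7
```

Run:
```python
from m import *
p=get_image("side");s=read_state();print(s["position"],s["contact_force"])
for t,h in(("timer_cover_tab",82.5),("timer",0)):
  for d in place_of(p,t)[:1]: print(t,d["conf"],d["at"],at_height(p,d["at"],h))
c=p["img"][220:400,270:450];cv2.imwrite("pics/s6.png",cv2.cvtColor(cv2.resize(c,(600,600),interpolation=cv2.INTER_CUBIC),cv2.COLOR_RGB2BGR))
```

```text
[ 501.3 -212.1  243.2] [-1.7  6.7  0.5]
timer_cover_tab 0.96 [384.9, 303.8] [ 502.5 -226.5   82.5]
timer 0.85 [372.3, 318.9] [ 536.3 -179.5   -0. ]
```

View pics/s6.png

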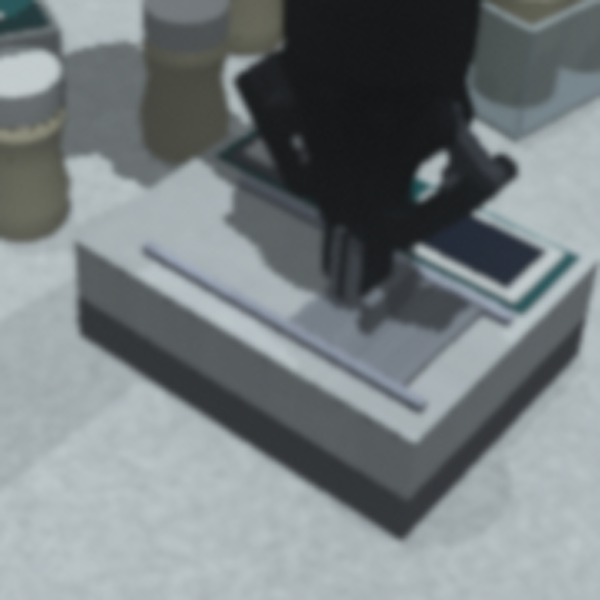

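The push met the shut stop at 7 N. The well is fully covered (tab at crop ≈(385,300)) and the timer hasn't shifted in the picture. I'll back off, lift and retreat.

Emit:
{"api": "carry_out", "payload": {
  "slide": [
    [0,0.004,0],
    [0,0.008,0],
    [0,0.008,-0.04],
    [0,0.008,-0.09],
    [0,0.008,-0.14],
    [0,0.008,-0.14],
    [0,0.008,-0.14],
    [0,0.008,-0.14]
  ],
  "roll": [0,0,0,0,0,0,0,0],
  "claw": [0,0,0,0,0,0,0,0]
}}

```text
clock: 17.55
position: [500.2, -205.1, 381.8]
ee_rot: [-0.051, 0.999, 0.0, -0.001]
contact_force: [0.3, -0.8, -0.9]
gripper_width: 0.0
grasp_force: 0.0
```

Emit:
{"api": "carry_out", "payload": {
  "slide": [
    [0.06,-0.05,0],
    [0.12,-0.1,0],
    [0.15,-0.15,0],
    [0.18,-0.2,0],
    [0.18,-0.25,0],
    [0.18,-0.25,0],
    [0.18,-0.25,0],
    [0.18,-0.25,0]
  ],
  "roll": [0,0,0,0,0,0,0,0],
  "claw": [0,0,0,0,0,0,0,0]
}}

```text
clock: 18.55
position: [347.5, -471.2, 382.8]
ee_rot: [-0.052, 0.999, 0.0, -0.0]
contact_force: [0.3, 0.1, -0.9]
gripper_width: -0.3
grasp_force: 0.0
```

Run:
```python
from m import *
s=read_state();print(s["position"],s["contact_force"],s["clock"])
p=get_image("top");save(p,"t9");P=cloud(p,325,480,225,350);h=P[:,2]
D=P[(h>54)&(h<90)];print(cv2.minAreaRect(D[:,:2].astype(np.float32)))
T=P[(h>73)&(h<95)];print("tab",T.mean(0))
```

```text
[ 347.5 -471.2  382.8] [ 0.3  0.1 -0.9] 18.55
((523.1205444335938, -179.68463134765625), (150.1649169921875, 191.0529022216797), 5.792038440704346)
tab [ 503.  -225.9   80.9]
```

View pics/t9.png

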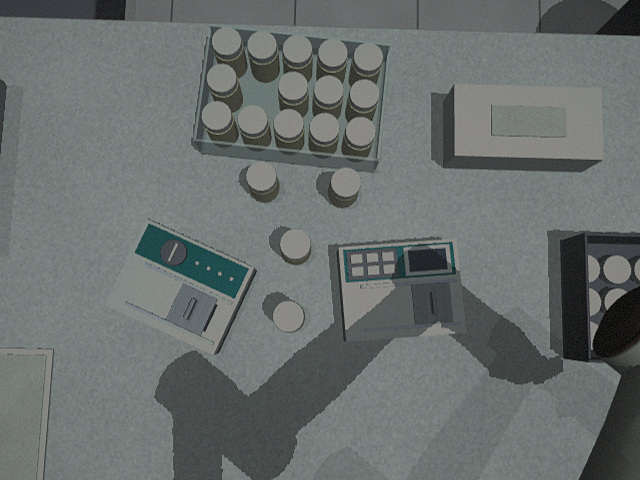

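The timer is unmoved, and its tab (≈(433,303)) sits at the shut position, within about 1 mm. The dial unit and bottles are unchanged, so I'll hand in.

```bash
python3 -c "
from bench import job_done
print(job_done())"
```

```text
the job is handed in; nothing more can be done
None
```

I opened the timer's cover to its stop, held the reset key fully down for about two seconds and released it, then pushed the cover shut; the timer, dial unit and bottles look unmoved in the last picture, and the job is handed in (no verdict was returned).

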